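# Line up the tape rolls in the dressing carrier and lift it level

## Robot

A 6-joint arm with a two-finger parallel gripper is mounted at the origin on a cart in front of the work surface, level with it; the furniture and walls round the work are solid. World frame = base frame: x ahead of the robot, y to its left, z up, the work surface at z = 0. Lengths are in mm, angles in rad, forces in N, time in s.
With the tool pointing down it reaches from about 275 to 750 mm from the base axis. Payload 10.2 kg.
Tool frame: the origin (TCP) lies on the centre line of the jaws, within the pads' length; the fingertips stand 19 mm ahead of it and the grasp point (between the pads) is the TCP; z points along the fingers, y is the line along which they close (so a half turn about z gives the same grasp; the last joint's range is limited). The gripper opens to 85 mm and grips with 20 to 120 N. Pads are 22 mm wide; open, the fingers measure 114 mm over their backs; the gripper's body (76 mm by 85 mm) begins 54 mm behind the grasp point. The pads swing forward as they close: fully open they stand 13 mm farther back than shut.
Start: joints at [0.93, 0.313, 1.498, -0, 1.331, -0.223], TCP at [213.032, 479.842, 210.794] pointing down, gripper open.
Joint ranges: [-2.94, 2.94], [-0.97, 2.17], [0.19, 2.56], [-1.23, 4.37], [0.02, 3.11], [-2.88, 2.88]. Speed limits (rad/s): [2.39, 2.39, 3.01, 3.14, 3.14, 3.14].

## Interface

Orientations are given as a unit quaternion [w, x, y, z].
In Python, from rig import sense, capture, finish_job, regions_of, mark_of gives the robot as it stands.
- The arm moves only by the tool jog_arm, never from a script. Its argument "series" is text: rows parted by semicolons, each of 7 numbers parted by spaces: the shift along the tool's x, y, z in units of 0.4 m (1.0 is 0.4 m), then the turn, a rotation vector about the tool's x, y, z in units of pi/2 rad (1.0 is pi/2 rad), then the opening, from -1 (shut) to 1 (fully open). A call has 1 to 20 rows; each row is the pose to reach, as a shift and turn from the pose commanded when the call began, along the tool's axes at that moment; what a row does not reach only later rows make up. A row lasts 1/8 s, in which the tool goes at most 62.5 mm and 10.7 degrees, less where a joint would pass 70% of its speed; a pose out of reach is approached as far as the arm can. A call with a number of a shift or a turn outside -1 to 1 is refused whole. A call with a gripper value outside its range is refused whole. The fingers move at their own pace and stop on an object; "grip_force" is the grip in N (left out, the last holds). Time passes only in rows, so rows that repeat a pose let the fingers close. It gives the time, the measured TCP pose, the force, the opening and the grip force at its end, in the units of the state.
- sense(): the state, without advancing time (a new reading comes with each control period).
- capture(name): name is "side" or "top"; returns a dict with "img" (420x560x3 uint8, red, green, blue), "intrinsics" (3x3 intrinsics, pixels), "dist_coeffs" ([k1, k2, p1, p2, k3] as OpenCV has them; the pictures are not rectified), "R" (3x3) and "t" (3): a world point X has camera coordinates R X + t. Camera axes: x right, y down, z forward; pixel columns grow to the right and rows downward; lengths in mm; the calibration is good to about 2 mm. A picture is of the moment at which its call begins. There is no depth.
- finish_job(): hands the job in; it is judged then, once.
Trained networks look in a picture, given as the dict that the camera call returned (one of the last four; its "shot" number tells which), for a name from the list of things; names that differ only in an ending like _2 or _b are one class to them, and where a whole thing is asked for, a point or a joint stands for the part that bears it (a point fixed in the world has none). Each returns a list of dicts, best first, with "confidence" (0 to 1); they miss things now and then, are a little off and sometimes report something else, mostly with a low value. They report only what shows in the picture. A call takes as long as a camera call.
- regions_of(label, picture): "region" (420x560 bool, what is visible of it) and "point" ([row, column] in pixels, amid what is visible of it).
- mark_of(label, picture): "point" ([row, column] in pixels: a listed point, or the origin of a listed thing).
The state is a dict: "time_s": time; "joints": joint angles; "dq": joint speeds; "tau": joint torques, N m; "eef_pos": TCP position; "ee_rot": TCP orientation; "force": force on the tool from outside, world axes, zero at the start; "wrist_torque": the same for the moment, N m; "grip_width": opening from 0.0 (shut) to 1.0 (fully open); "grip_force": force on a finger pad.
Only numpy, scipy, OpenCV 4.12 (cv2) and the standard library are available. Lean on these libraries where they do the work, as an engineer would, in place of code of your own. Each camera call takes 0.05 s, during which the arm holds its last target. There are 200 camera calls.

## Task

Get the dressing carrier ready to go to the bedside: while it stands on the worktop, nudge its three rolls of tape straight back, each into the bay behind it, until all three touch the upright spine in one even row. Then take the carrier by its handle, lift it level at least 10 cm clear of the worktop and finish while still holding it there, steady and level, with the rolls flat in their places. Never tip the carrier over, and leave the pen torch and the finger oximeter beside it where they lie.

Things in the scene. Friction and masses are not known exactly. Their poses are not given: they have to be found in the camera images.
- carrier: Loose steel carrying tray, 200 x 240 mm, about 0.6 kg, balanced about its handle. Origin: on its underside below the handle's middle; +x to its rear, +y to its left, z up. Floor 4 mm thick, x = -122 (front) to +78 mm, y = -120 to +120 mm; rim all round, top at z = 12 mm. Upright spine at x = 0 across the width, 6 mm thick, top at z = 45 mm. A note pad is fixed on the floor behind it.
- bay_left (a point): Where the left roll's origin belongs, on the carrier's floor: x = -31, y = 74, z = 4 mm of the carrier. The bay is 70 mm wide along y, open to the front, between two ribs (4 mm thick, tops at z = 26 mm, from the spine forward to x = -24 mm; ribs at y = -111, -37, 37, 111 mm).
- bay_middle (a point): Where the middle roll's origin belongs, on the carrier's floor: x = -31, y = 0, z = 4 mm of the carrier. The bay is 70 mm wide along y, open to the front, between two ribs (4 mm thick, tops at z = 26 mm, from the spine forward to x = -24 mm; ribs at y = -111, -37, 37, 111 mm).
- bay_right (a point): Where the right roll's origin belongs, on the carrier's floor: x = -31, y = -74, z = 4 mm of the carrier. The bay is 70 mm wide along y, open to the front, between two ribs (4 mm thick, tops at z = 26 mm, from the spine forward to x = -24 mm; ribs at y = -111, -37, 37, 111 mm).
- carrier_handle (a point): Middle of the carrier's handle, 87 mm above the carrier's underside: a grey bar above the spine, 124 mm long along the carrier's y, 16 mm thick along its x, 22 mm high (z = 76 to 98 mm), on two posts at y = +-52 mm.
- roll_left: White roll of surgical tape lying flat, loose, on the carrier's floor in front of the left (+y) bay (y = 74 mm of the carrier): diameter 57 mm, 25 mm high, 30 g, treat as solid. Origin: centre of its underside. It touches the spine when its origin is at x = about -31 mm of the carrier; it starts 15 to 45 mm short of that and within 6 mm of the bay's middle line.
- roll_middle: White roll of surgical tape lying flat, loose, on the carrier's floor in front of the middle bay (y = 0 mm of the carrier): diameter 57 mm, 25 mm high, 30 g, treat as solid. Origin: centre of its underside. It touches the spine when its origin is at x = about -31 mm of the carrier; it starts 15 to 45 mm short of that and within 6 mm of the bay's middle line.
- roll_right: White roll of surgical tape lying flat, loose, on the carrier's floor in front of the right (-y) bay (y = -74 mm of the carrier): diameter 57 mm, 25 mm high, 30 g, treat as solid. Origin: centre of its underside. It touches the spine when its origin is at x = about -31 mm of the carrier; it starts 15 to 45 mm short of that and within 6 mm of the bay's middle line.
- pen_torch: Pen torch, 14 x 128 x 17 mm, lying to the left of the carrier; to be left alone. Origin: centre of its underside, long axis y.
- finger_oximeter: Finger clip oximeter, 33 x 57 x 31 mm, lying to the right of the carrier; to be left alone. Origin: centre of its underside.

How it is judged:
By the outcome, as a careful person would: the job done as asked, in the order asked, and still so for the second after the job is handed in, while the arm keeps its last pose, push and grip.
It also fails if it takes over 64 s, if anything falls off the work surface, if the arm or the gripper's body presses on something with over 40 N, if the wrist force passes 120 N, or if a joint passes its speed limit or range.

## Working session

There is one attempt and no reset: what is moved stays moved. The work goes in short steps, Python scripts to look and compute and a tool call to move; the robot and the scene stay as the last step left them, time stands still between calls to the robot, and variables do not carry over. Pictures are saved under pics/ and viewed, at most 10 in all, crops included, and the job is handed in when it is done.

Besides the shell and the picture viewer there is one more tool, called as name(argument=value, ...) on one line, values as JSON. jog_arm: Moves the arm, as the interface text tells. Shifts and turns lie within -1 to 1; 1 stands for 0.4 m of shift or pi/2 rad of turn. Its arguments: {"type":"object","properties":{"series":{"type":"string"},"grip_force":{"type":"number"}},"required":["series"]}

```bash
mkdir -p pics
cat > h.py <<'E'
import numpy as np, cv2
from rig import *
def save(c,n): cv2.imwrite('pics/'+n,c["img"][:,:,::-1])
def ray(c,rc):
    K=np.array(c["intrinsics"],float);d=np.array(c["dist_coeffs"],float)
    u=cv2.undistortPoints(np.array([[[rc[1],rc[0]]]],float),K,d)[0,0]
    R=np.array(c["R"]);t=np.array(c["t"]);return -R.T@t, R.T@np.array([u[0],u[1],1])
def atz(c,rc,z):
    o,d=ray(c,rc);return o+d*(z-o[2])/d[2]
def proj(c,X):
    R=np.array(c["R"],float);t=np.array(c["t"],float)
    p,_=cv2.projectPoints(np.array(X,float).reshape(-1,3),cv2.Rodrigues(R)[0],t,np.array(c["intrinsics"],float),np.array(c["dist_coeffs"],float));return p[:,0]
E
python3 - <<'E'
from h import *
s=sense();print(s)
Z={'carrier':0,'carrier_handle':87,'bay_left':4,'bay_middle':4,'bay_right':4,'roll_left':4,'roll_middle':4,'roll_right':4,'pen_torch':0,'finger_oximeter':0}
for n in('top','side'):
    c=capture(n);save(c,n+'0.png')
    print(n,ray(c,(210,280)))
    for k,z in Z.items():
        for m in mark_of(k,c)[:3]: print(k,m['point'],round(m['confidence'],2),atz(c,m['point'],z).round(0))
E
```

```text
{'time_s': 0.0, 'joints': array([ 9.29622121e-01,  3.13455427e-01,  1.49843997e+00, -1.22209084e-05,
        1.33100565e+00, -2.23398173e-01]), 'dq': array([-6.79588926e-04,  1.38022424e-03, -7.62024234e-04,  2.48839649e-03,
       -5.09166163e-05,  1.29961103e-03]), 'tau': array([ 9.87504536e-04, -4.12264967e+01, -2.59743404e+01, -1.25649899e-04,
        4.10784371e-03,  2.81094538e-05]), 'eef_pos': array([212.84536516, 479.60548965, 210.23123248]), 'ee_rot': array([-2.68685622e-04,  2.07370749e-01,  9.78262206e-01, -5.96503914e-04]), 'force': array([ 0.19908778, -0.58826846, -0.13528856]), 'wrist_torque': array([ 0.0731235 , -0.02253313,  0.02704135]), 'grip_force': 0.0, 'grip_width': 0.999371854112689}
top (array([394.14909342,  28.47303904, 898.41981244]), array([ 0.2153182 , -0.00543461, -0.9765619 ]))
carrier [239.2, 254.3] 0.73 [536.  75.   0.]
carrier_handle [230.2, 256.4] 0.83 [538.  67.  87.]
carrier_handle [272.6, 224.9] 0.42 [466. 123.  87.]
bay_left [267.2, 223.6] 0.87 [484. 134.   4.]
bay_middle [252.4, 259.3] 0.59 [510.  66.   4.]
bay_right [239.5, 298.3] 0.63 [532. -1
[... 237 characters left out ...]
. -18.   4.]
pen_torch [279.0, 181.4] 0.67 [465. 215.   0.]
side (array([ 504.53390124, -790.20384267,  738.19439479]), array([ 0.0681976 ,  0.77049247, -0.63381343]))
carrier [219.4, 260.7] 0.89 [535.  74.   0.]
carrier_handle [192.3, 260.6] 0.7 [535.  68.  87.]
bay_left [205.7, 244.8] 0.77 [497. 124.   4.]
bay_middle [220.3, 248.1] 0.68 [504.  67.   4.]
bay_right [242.6, 258.8] 0.89 [527. -12.   4.]
roll_left [204.3, 236.5] 0.72 [476. 131.   4.]
roll_middle [219.0, 242.1] 0.72 [490.  73.   4.]
roll_middle [205.3, 243.2] 0.27 [493. 126.   4.]
roll_right [249.2, 245.4] 0.87 [496. -32.   4.]
pen_torch [188.3, 234.4] 0.48 [471. 203.   0.]
finger_oximeter [276.6, 277.6] 0.77 [ 562. -115.   -0.]
```

View pics/top0.png

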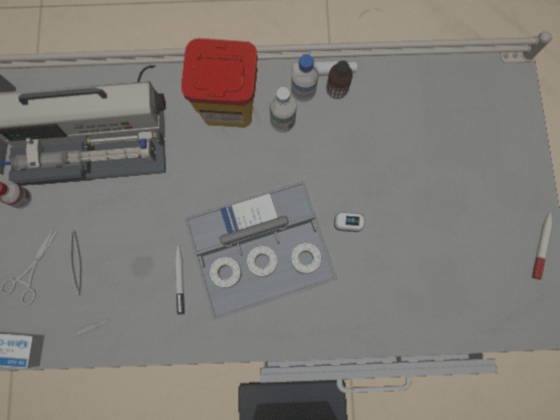

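View pics/side0.png

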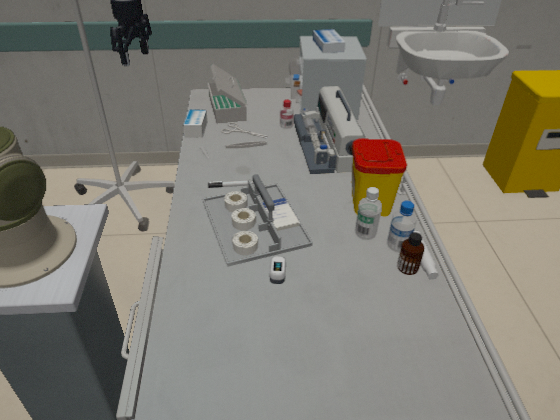

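The top view shows the carrier turned about 15°: corners near (row, col) (216,190), (184,306), (279,334) and (313,217). The rolls are at (272,225), (261,262) and (258,306), and the handle runs from (241,222) to (221,287). I'll enlarge the picture to refine these.

```bash
cat > fit.py <<'E'
from h import *
from scipy.optimize import least_squares
def carr(p,X):
    a=p[2];R=np.array([[np.cos(a),-np.sin(a),0],[np.sin(a),np.cos(a),0],[0,0,1]])
    return np.array(X,float)@R.T+[p[0],p[1],0]
def circ(c,pt,z,conf=None):
    pass
E
python3 - <<'E'
from fit import *
c=capture('top')
r=regions_of('carrier',c)
print([(x['confidence'],x['region'].sum()) for x in r])
reg=r[0]['region']
for k in('roll_left','roll_middle','roll_right','bay_left'):
    for q in regions_of(k,c)[:3]:
        print(k,round(q['confidence'],2),q['region'].sum(),q['point'],np.argwhere(q['region']).mean(0).round(1))
im=cv2.resize(c['img'][170:330,170:350],None,fx=4.4,fy=3.7*0+3.7,interpolation=cv2.INTER_CUBIC) if 0 else cv2.resize(c['img'][175:325,170:370],None,fx=4,fy=4,interpolation=cv2.INTER_CUBIC)
cs=cv2.findContours(reg.astype(np.uint8),0,2)[0]
m=max(cs,key=cv2.contourArea)
print(cv2.boxPoints(cv2.minAreaRect(m))[:,::-1])
# pose fit from guess corners
P=[(-122,120),(78,120),(78,-120),(-122,-120)]
box=np.array([[313,217],[216,190],[184,306],[279,334]],float)
W=np.array([[p[0],p[1],12] for p in P])
f=least_squares(lambda p:(proj(c,carr(p,W))-box[:,::-1]).ravel(),[536,70,-0.25]);print(f.x,f.fun.round(1))
p=f.x
for q in proj(c,carr(p,W)): cv2.circle(im,tuple(int(v) for v in ((q-[170,175])*4+1.5)),3,(255,0,0),1)
for a in [(-3,120,45),(-3,-120,45),(0,62,98),(0,-62,98),(0,62,76),(-24,37,26),(-24,-37,26)]:
    q=proj(c,carr(p,[a]))[0];cv2.circle(im,tuple(int(v) for v in ((q-[170,175])*4+1.5)),3,(0,255,0),1)
cv2.imwrite('pics/crop1.png',im[:,:,::-1])
E
```

```text
[(0.73, np.int64(11999))]
roll_left 0.86 603 [270.3, 219.8] [272.  225.4]
roll_middle 0.72 608 [254.7, 261.8] [260.8 261.6]
roll_right 0.66 586 [254.3, 309.1] [258.  305.7]
bay_left 0.73 11602 [244.4, 258.0] [247.3 258.7]
[[217.91583 180.01306]
 [177.84616 305.23077]
 [279.95065 337.90424]
 [320.02032 212.68652]]
[5.41012395e+02 6.57370619e+01 2.45932354e-01] [-3.1  3.2 -2.  -1.7  1.2 -3.   4.   0.8]
```

View pics/crop1.png

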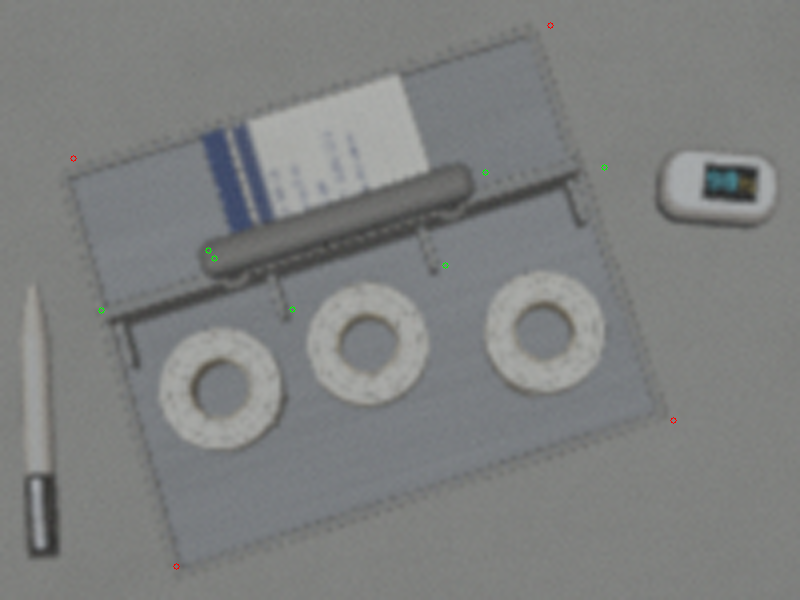

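Crop (4x, origin at col 170, row 175): the corners are at (177,568), (655,410), (535,35) and (70,178), and the handle ends at (202,258) and (472,182). My hand-picked corners were a few pixels off, so I'll refit with these and locate the roll tops.

Run:
```python
from fit import *
c=capture('top')
W=[(-122,120,12),(-122,-120,12),(78,-120,12),(78,120,12),(0,62,90),(0,-62,90),(-3,120,45),(-3,-120,45)]
px=np.array([(177,568),(655,410),(535,35),(70,178),(202,258),(472,182),(110,318),(578,175)],float)
px=(px-1.5)/4+[170,175]
f=least_squares(lambda p:(proj(c,carr(p,W))-px).ravel(),[536,70,0.25],loss='soft_l1');print(f.x,(proj(c,carr(f.x,W))-px).round(1).tolist())
p=f.x;a=p[2];R=np.array([[np.cos(a),-np.sin(a)],[np.sin(a),np.cos(a)]])
for k in('roll_left','roll_middle','roll_right'):
    q=regions_of(k,c)[0]['region'].astype(np.uint8)
    m=max(cv2.findContours(q,0,2)[0],key=cv2.contourArea)
    (x,y),_=cv2.minEnclosingCircle(m)
    w=atz(c,(y,x),25)
    print(k,w.round(1),((w[:2]-p[:2])@R).round(1))
# crop picked tops (outer ellipse centre)
for x,y in((221,387),(368,342),(545,330)):
    w=atz(c,((y-1.5)/4+175,(x-1.5)/4+170),27);print(w.round(1),((w[:2]-p[:2])@R).round(1))
np.save('p.npy',p)
# side check
c=capture('side');im=cv2.resize(c['img'][165:285,180:340],None,fx=5,fy=5,interpolation=cv2.INTER_CUBIC)
for P in W:
    q=proj(c,carr(p,[P]))[0];cv2.circle(im,tuple(int(v) for v in ((q-[180,165])*5+2)),3,(0,255,0),1)
cv2.imwrite('pics/side1.png',im[:,:,::-1])
```

```text
[5.38827887e+02 7.03032746e+01 2.64347310e-01] [[-1.0, 1.7], [3.0, 2.5], [0.5, -2.1], [-1.9, -2.4], [-0.2, 0.9], [0.4, -0.7], [-4.2, 0.5], [3.9, -1.8]]
roll_left [471.6 130.1  25. ] [-49.3  75.3]
roll_middle [491.1  60.9  25. ] [-48.5   3.4]
roll_right [493.2 -21.   25. ] [-67.9 -76.3]
[473.8 129.5  27. ] [-47.3  74.1]
[492.2  61.1  27. ] [-47.4   3.2]
[494.9 -21.3  27. ] [-66.3 -77. ]
```

View pics/side1.png

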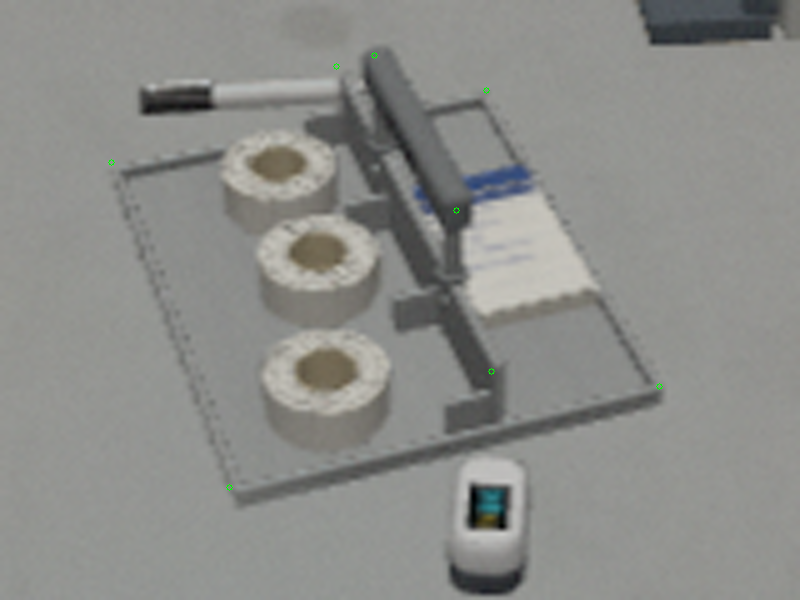

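The side crop (5x, origin at col 180, row 165) shows the corners at (118,174), (238,500), (660,396) and (484,102), and the handle ends at (375,55) and (460,207). The fit is good to about 2 px. I'll do a joint fit on both cameras.

Run:
```python
from fit import *
c=capture('top');s=capture('side')
W=[(-122,120,10),(-122,-120,10),(78,-120,10),(78,120,10),(0,62,90),(0,-62,90),(-3,113,45),(-3,-113,45)]
px=np.array([(177,568),(655,410),(535,35),(70,178),(202,258),(472,182),(110,318),(578,175)],float)
px=(px-1.5)/4+[170,175]
W2=W[:6];py=(np.array([(118,174),(238,498),(660,393),(484,102),(375,58),(458,207)],float)-2)/5+[180,165]
fun=lambda p:np.r_[(proj(c,carr(p,W))-px).ravel(),(proj(s,carr(p,W2))-py).ravel()]
f=least_squares(fun,[536,70,0.25],loss='soft_l1');p=f.x;print(p,fun(p).round(1).tolist())
# rolls, both views
a=p[2];R=np.array([[np.cos(a),-np.sin(a)],[np.sin(a),np.cos(a)]])
for A,B in zip(((221,387),(368,342),(545,330)),((279,167),(319,254),(326,371))):
    w=atz(c,((A[1]-1.5)/4+175,(A[0]-1.5)/4+170),29);v=atz(s,((B[1]-2)/5+165,(B[0]-2)/5+180),29)
    print(w.round(1),v.round(1),((w[:2]-p[:2])@R).round(1),((v[:2]-p[:2])@R).round(1))
for n,z in(('pen_torch',0),('finger_oximeter',0)):
  for q in (c,s):
    for m in mark_of(n,q)[:1]:
        w=atz(q,m['point'],z);print(n,w.round(0),((w[:2]-p[:2])@R).round(0))
np.save('p.npy',p)
```

```text
[5.39154932e+02 6.98808525e+01 2.71145765e-01] [-0.1, 1.8, 3.4, 1.8, 0.3, -2.3, -1.7, -1.9, 0.1, 1.0, 0.6, -1.1, -0.2, -0.4, 0.4, -1.2, -1.3, -1.3, -1.1, -1.1, 0.3, -0.7, 0.2, -1.7, -0.2, -0.3, 0.0, 0.7]
[473.6 129.3  29. ] [474.6 124.3  29. ] [-47.2  74.8] [-47.6  69.7]
[492.  61.  29.] [493.3  56.6  29. ] [-47.8   4. ] [-47.7  -0.6]
[494.7 -21.2  29. ] [495.3 -24.5  29. ] [-67.3 -75.9] [-67.5 -79.1]
pen_torch [465. 215.   0.] [-32. 160.]
pen_torch [474. 214.   0.] [-24. 156.]
finger_oximeter [ 559. -105.    0.] [ -28. -174.]
finger_oximeter [ 555. -112.    0.] [ -33. -179.]
```

```bash
cat > g.py <<'E'
from fit import *
from scipy.spatial.transform import Rotation as Ro
def axes():
    s=sense();q=s['ee_rot'];return s,Ro.from_quat([q[1],q[2],q[3],q[0]])
def units(cx,cy,z,yaw_rel,p=None):
    """carrier-frame target, tool-x heading = carrier yaw + yaw_rel"""
    p=np.load('p.npy') if p is None else p
    s,Q=axes();w=carr(p,[[cx,cy,0]])[0];w[2]=z
    t=Q.inv().apply(w-s['eef_pos'])/400
    y=p[2]+yaw_rel;T=Ro.from_matrix(np.array([[np.cos(y),np.sin(y),0],[np.sin(y),-np.cos(y),0],[0,0,-1]]))
    r=(Q.inv()*T).as_rotvec()/(np.pi/2)
    print('world',w.round(1),'shift',t.round(4),'turn',r.round(4))
E
python3 - <<'E'
from g import *
units(-114,-76,200,np.pi)
E
```

```text
world [449.7 -33.9 200. ] shift [-1.0619 -0.9338  0.0269] turn [ 0.     -0.     -0.4386]
```

jog_arm(series="-1 -0.9 0 0 0 -0.4386 -1;-1 -0.9 0 0 0 -0.4386 -1;-1 -0.9 0 0 0 -0.4386 -1;-1 -0.9 0 0 0 -0.4386 -1;-1 -0.9 0 0 0 -0.4386 -1;-1 -0.9 0 0 0 -0.4386 -1;-1 -0.9 0 0 0 -0.4386 -1;-1 -0.9 0 0 0 -0.4386 -1;-1 -0.9 0 0 0 -0.4386 -1;-1 -0.9 0 0 0 -0.4386 -1;-1 -0.9 0 0 0 -0.4386 -1;-1 -0.9 0 0 0 -0.4386 -1;-1 -0.9 0 0 0 -0.4386 -1;-1 -0.9 0 0 0 -0.4386 -1", grip_force=20)

```text
time_s: 3.7
eef_pos: [432.4, -10.8, 210.9]
ee_rot: [0.0, -0.136, 0.991, -0.0]
force: [0.4, -0.2, -1.2]
grip_width: -0.003
grip_force: 0.0
```

Run:
```python
from g import *
units(-114,-76,90,np.pi)
s=sense();print(s['time_s'],s['eef_pos'],s['joints'].round(2),s['force'],s['grip_width'])
c=capture('side');e=s['eef_pos'];q=proj(c,[e,e-[0,0,19],e-[0,0,32],e+[0,0,54]]);print(q.round(1))
u,v=(q[0]-[50,50]).astype(int);v=max(v,0)
im=cv2.resize(c['img'][v:v+100,u:u+100],None,fx=6,fy=6,interpolation=cv2.INTER_CUBIC)
for w in q: cv2.circle(im,tuple(int(k) for k in (w-[u,v])*6+2.5),4,(255,0,0),1)
cv2.imwrite('pics/tip.png',im[:,:,::-1])
```

```text
world [449.7 -33.9  90. ] shift [-0.026  -0.067   0.3023] turn [-0.0001  0.0001  0.0008]
3.7 [432.4221659  -10.83360726 210.91253815] [-0.3   0.11  1.75  0.    1.28 -2.14] [ 0.40896402 -0.17845165 -1.22800186] -0.002867446693250669
[[210.2 168.2]
 [211.  176. ]
 [211.4 181.2]
 [208.1 144.8]]
```

View pics/tip.png

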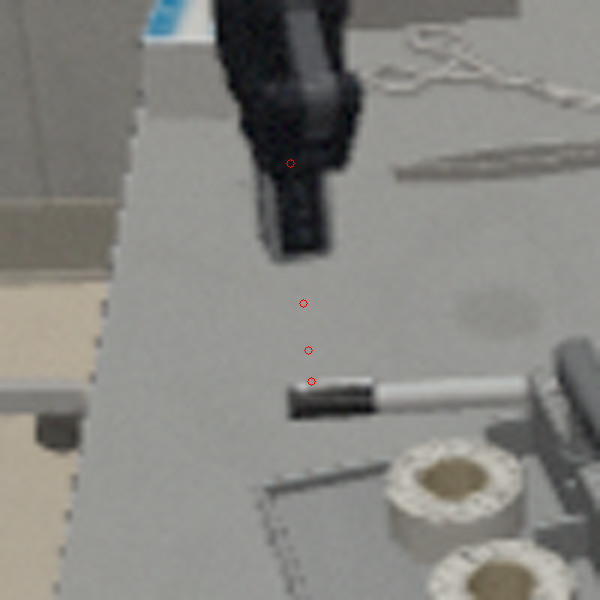

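The side crop shows the shut fingertips at about pixel (160,209), higher in the picture than the projected TCP at row 168. I'll check this against the top view.

Run:
```python
from g import *
s=sense();e=s['eef_pos'];print(s['time_s'],e)
o=[]
for n in('top','side'):
    c=capture(n);q=proj(c,[e,e-[0,0,19],e+[0,0,54]]);print(n,q.round(1).tolist())
    u,v=np.maximum((q[0]-[40,60]).astype(int),0)
    im=cv2.resize(c['img'][v:v+120,u:u+80],(400,600),interpolation=cv2.INTER_CUBIC)
    im=np.clip(im.astype(float)*1.8,0,255).astype(np.uint8)
    for w in q: cv2.circle(im,tuple(int(k) for k in (w-[u,v])*5+2),4,(255,0,0),1)
    print(u,v);o.append(im)
cv2.imwrite('pics/tip2.png',np.hstack(o)[:,:,::-1])
```

```text
3.75 [432.47296124 -10.99834001 210.89180151]
top [[307.3, 285.4], [306.6, 286.2], [309.5, 283.1]]
267 225
side [[210.3, 168.2], [211.0, 176.0], [208.1, 144.8]]
170 108
```

View pics/tip2.png

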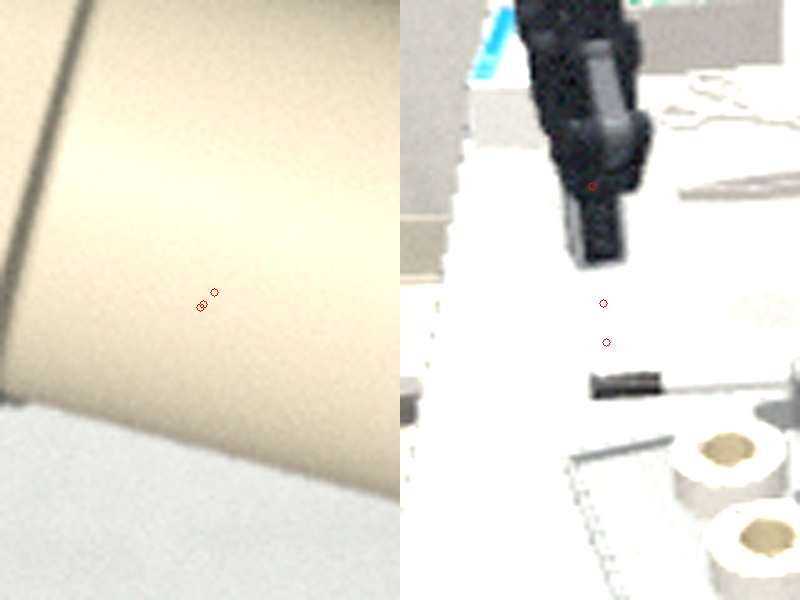

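jog_arm(series="-0.01 -0.03 0.1 0 0 0 -1;-0.026 -0.067 0.2 0 0 0 -1;-0.026 -0.067 0.3 0 0 0 -1;-0.026 -0.067 0.3 0 0 0 -1;-0.026 -0.067 0.3 0 0 0 -1;-0.026 -0.067 0.3 0 0 0 -1")

```text
time_s: 4.6
eef_pos: [450.6, -34.7, 92.4]
ee_rot: [0.001, -0.135, 0.991, -0.001]
force: [0.4, -0.0, 0.6]
grip_width: 0.001
grip_force: 0.0
```

Run:
```python
from g import *
s=sense();e=s['eef_pos'];print(s['time_s'],e)
o=[]
for n in('top','side'):
    c=capture(n);q=proj(c,[e,e-[0,0,19],e+[0,0,54]]);print(n,q.round(1).tolist())
    u,v=np.maximum((q[0]-[40,60]).astype(int),0)
    im=cv2.resize(c['img'][v:v+120,u:u+80],(400,600),interpolation=cv2.INTER_CUBIC)
    im=np.clip(im.astype(float)*1.3,0,255).astype(np.uint8)
    for w in q: cv2.circle(im,tuple(int(k) for k in (w-[u,v])*5+2),4,(255,0,0),1)
    print(u,v);o.append(im)
    if n=='side':
        for z in (150,192,211,230): print(atz(c,(161,209.4),z))
cv2.imwrite('pics/tip3.png',np.hstack(o)[:,:,::-1])
```

```text
4.6 [450.61917701 -34.67923466  92.36755051]
top [[316.9, 278.2], [316.1, 279.0], [319.4, 275.8]]
276 218
side [[222.8, 220.9], [223.3, 227.6], [221.2, 200.8]]
182 160
[421.02747479 108.09604993 150.        ]
[426.99024823  43.95297781 192.        ]
[429.68769335  14.93587375 211.        ]
[432.38513848 -14.08123031 230.        ]
```

View pics/tip3.png

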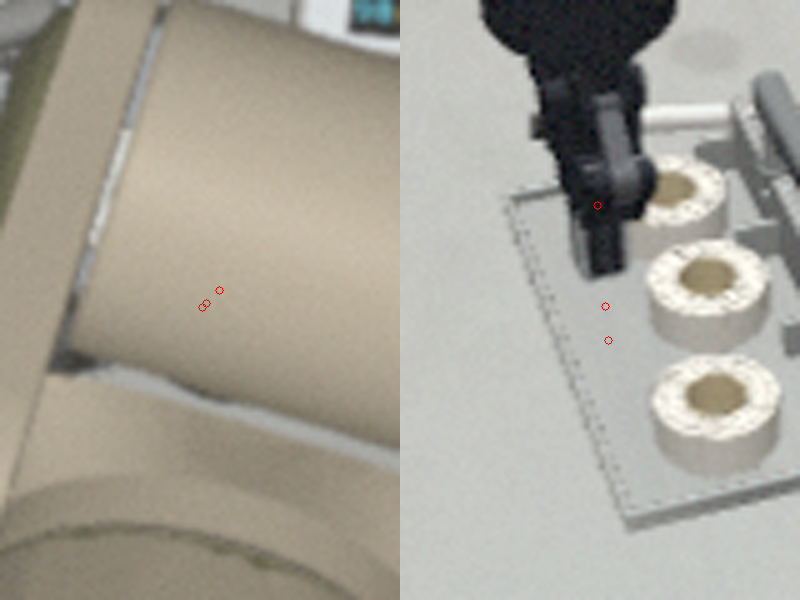

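jog_arm(series="0 0 0.06 0 0 0 -1;0 0 0.12 0 0 0 -1;0 0 0.12 0 0 0 -1;0 0 0.12 0 0 0 -1;0 0 0.12 0 0 0 -1")

```text
time_s: 5.32
eef_pos: [450.3, -34.7, 43.8]
ee_rot: [0.001, -0.135, 0.991, -0.0]
force: [-0.2, -0.1, -0.0]
grip_width: -0.001
grip_force: 0.0
```

Run:
```python
from g import *
s=sense();e=s['eef_pos'];print(s['time_s'],e,s['force'])
c=capture('side');print(atz(c,(214,222.5),111))
q=proj(c,[e,e-[0,0,19],e+[0,0,54]]);print(q.round(1).tolist())
im=cv2.resize(c['img'][130:250,180:340],None,fx=5,fy=5,interpolation=cv2.INTER_CUBIC)
im=np.clip(im.astype(float)*1.3,0,255).astype(np.uint8)
for w in q: cv2.circle(im,tuple(int(k) for k in (w-[180,130])*5+2),4,(255,0,0),1)
cv2.imwrite('pics/tip4.png',im[:,:,::-1])
```

```text
5.325 [450.32461275 -34.69123359  43.76556844] [-0.22496589 -0.05499877 -0.01601933]
[451.18845033 -34.45112651 111.        ]
[[224.0, 237.8], [224.5, 244.2], [222.5, 218.9]]
```

View pics/tip4.png

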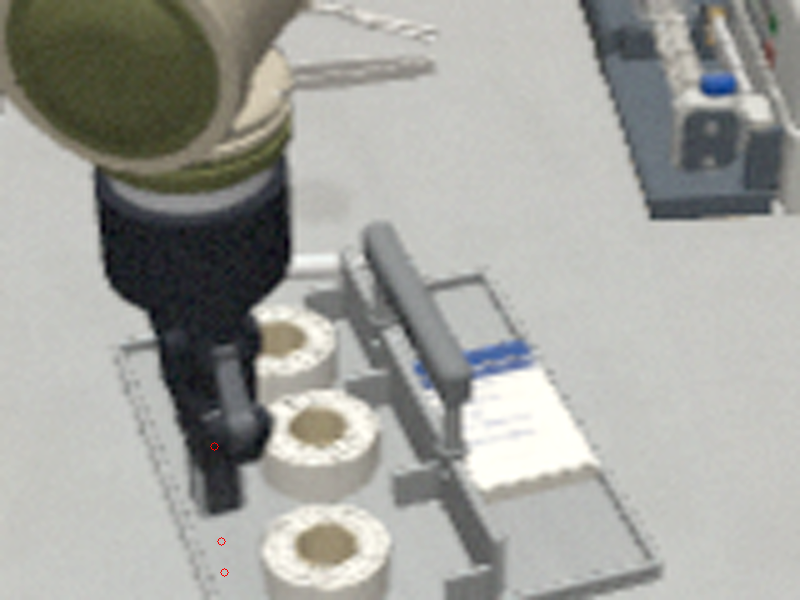

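The crop shows the fingertips at about pixel (232,224), 6 px above the projected TCP. So the fingers appear about 38 mm higher than the stated geometry. A gentle push at nominal roll height will show whether they really reach it.

jog_arm(series="0 0 0.01 0 0 0 -1;0 0 0.02 0 0 0 -1;0 0 0.02 0 0 0 -1;-0.0125 0 0.02 0 0 0 -1;-0.025 0 0.02 0 0 0 -1;-0.0375 0 0.02 0 0 0 -1;-0.05 0 0.02 0 0 0 -1;-0.05 0 0.02 0 0 0 -1")

```text
time_s: 6.38
eef_pos: [469.3, -29.1, 34.8]
ee_rot: [0.0, -0.135, 0.991, -0.0]
force: [-0.1, 0.4, -0.0]
grip_width: 0.003
grip_force: 0.0
```

Run:
```python
from g import *
s=sense();print(s['eef_pos'],s['force'])
c=capture('side')
for k in('roll_left','roll_middle','roll_right'):
    r=regions_of(k,c)
    for q in r[:2]: print(k,round(q['confidence'],2),q['region'].sum(),np.argwhere(q['region']).mean(0).round(1))
print(mark_of('roll_right',c)[:1])
```

```text
[469.2951908  -29.07021361  34.75667519] [-0.14398271  0.35469805 -0.00571633]
roll_left 0.52 78 [200.3 244.3]
roll_middle 0.53 270 [219.5 248. ]
roll_right 0.8 484 [242.6 245.6]
[{'point': [246.4, 243.5], 'confidence': 0.76}]
```

The roll did not move, so the tips really sit about 19 mm above the reported TCP. I'll back off and lower by that extra amount.

jog_arm(series="0.025 0 0 0 0 0 -1;0.05 0 0 0 0 0 -1;0.05 0 0.02 0 0 0 -1;0.05 0 0.04 0 0 0 -1;0.05 0 0.05 0 0 0 -1;0.05 0 0.06 0 0 0 -1;0.05 0 0.065 0 0 0 -1;0.05 0 0.07 0 0 0 -1;0.05 0 0.075 0 0 0 -1;0.05 0 0.075 0 0 0 -1;0.05 0 0.075 0 0 0 -1")

```text
time_s: 8.0
eef_pos: [449.8, -34.5, 4.9]
ee_rot: [0.0, -0.135, 0.991, -0.0]
force: [0.3, 0.5, -0.6]
grip_width: 0.001
grip_force: 0.0
```

Run:
```python
from g import *
s=sense();e=s['eef_pos'];print(s['time_s'],e,s['force'])
c=capture('side')
q=proj(c,[e,e-[0,0,19],e+[0,0,19]]);print(q.round(1).tolist())
im=cv2.resize(c['img'][150:270,180:340],None,fx=5,fy=5,interpolation=cv2.INTER_CUBIC)
im=np.clip(im.astype(float)*1.3,0,255).astype(np.uint8)
for w in q: cv2.circle(im,tuple(int(k) for k in (w-[180,150])*5+2),4,(255,0,0),1)
cv2.imwrite('pics/tip5.png',im[:,:,::-1])
```

```text
8.0 [449.79777827 -34.53882246   4.86490476] [ 0.28811004  0.5180085  -0.62506843]
[[224.8, 250.6], [225.2, 256.7], [224.3, 244.4]]
```

View pics/tip5.png

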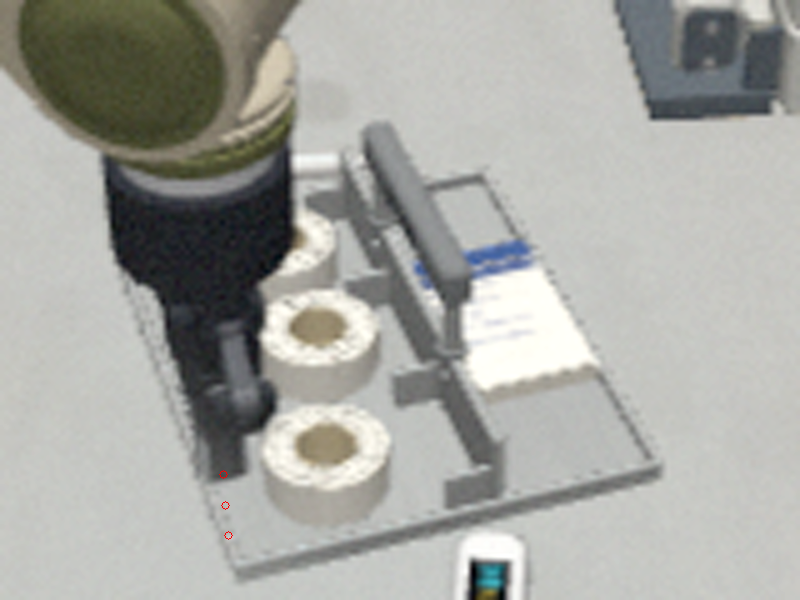

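The tip shows at crop (225,478), pixel (245.5,225), matching TCP + 18 mm. It sits clear in front of the right roll, so I'll push that one now.

jog_arm(series="0 0 0.0125 0 0 0 -1;-0.015 0 0.0125 0 0 0 -1;-0.03 0 0.0125 0 0 0 -1;-0.04 0 0.0125 0 0 0 -1;-0.05 0 0.0125 0 0 0 -1;-0.06 0 0.0125 0 0 0 -1;-0.07 0 0.0125 0 0 0 -1;-0.08 0 0.0125 0 0 0 -1;-0.09 0 0.0125 0 0 0 -1;-0.095 0 0.0125 0 0 0 -1;-0.095 0 0.0125 0 0 0 -1")

```text
time_s: 9.43
eef_pos: [486.5, -24.3, -0.2]
ee_rot: [0.0, -0.135, 0.991, 0.0]
force: [0.1, -0.5, 0.3]
grip_width: 0.0
grip_force: 0.0
```

```bash
cat > look.py <<'E'
from g import *
import sys
s=sense();p=np.load('p.npy');a=p[2];R=np.array([[np.cos(a),-np.sin(a)],[np.sin(a),np.cos(a)]])
print(s['time_s'],'tcp in carrier',((s['eef_pos'][:2]-p[:2])@R).round(1),s['eef_pos'].round(1),'F',(s['force'][:2]@R).round(2))
c=capture('side')
for k in ('carrier','carrier_handle','roll_left','roll_middle','roll_right'):
    m=mark_of(k,c)
    if m: w=atz(c,m[0]['point'],{'carrier':0,'carrier_handle':87}.get(k,4));print(k,round(m[0]['confidence'],2),((w[:2]-p[:2])@R).round(1))
if len(sys.argv)>1:
    im=cv2.resize(c['img'][165:285,180:340],None,fx=5,fy=5,interpolation=cv2.INTER_CUBIC);cv2.imwrite('pics/'+sys.argv[1],im[:,:,::-1])
E
python3 look.py
```

```text
9.425 tcp in carrier [-76.  -76.6] [ 4.865e+02 -2.430e+01 -2.000e-01] F [ 0.  -0.5]
carrier 0.72 [-6.7 -0.5]
carrier_handle 0.91 [  5.  -10.1]
roll_left 0.36 [-43.  69.]
roll_right 0.82 [-42.3 -86.5]
```

jog_arm(series="-0.003 0 0 0 0 0 -1;-0.006 0 0 0 0 0 -1;-0.009 0 0 0 0 0 -1;-0.0125 0 0 0 0 0 -1;-0.0125 0 0 0 0 0 -1")

```text
time_s: 10.35
eef_pos: [491.3, -23.0, -0.2]
ee_rot: [0.0, -0.135, 0.991, -0.0]
force: [0.5, -0.4, 0.3]
grip_width: -0.0
grip_force: 0.0
```

```bash
python3 look.py
```

```text
10.35 tcp in carrier [-71.  -76.7] [ 4.913e+02 -2.300e+01 -2.000e-01] F [ 0.4  -0.48]
carrier 0.95 [ -8.2 -12.8]
carrier_handle 0.76 [-2.3 -2.8]
roll_left 0.61 [-41.5  63.5]
roll_middle 0.51 [-46.5   8.4]
roll_right 0.67 [-38.2 -92. ]
```

jog_arm(series="-0.0025 0 0 0 0 0 -1;-0.005 0 0 0 0 0 -1;-0.005 0 0 0 0 0 -1")

```text
time_s: 11.02
eef_pos: [493.2, -22.5, -0.2]
ee_rot: [0.0, -0.135, 0.991, -0.0]
force: [-0.4, 0.3, -0.2]
grip_width: -0.001
grip_force: 0.0
```

jog_arm(series="-0.0025 0 0 0 0 0 -1;-0.005 0 0 0 0 0 -1;-0.005 0 0 0 0 0 -1")

```text
time_s: 11.4
eef_pos: [494.4, -22.0, -0.3]
ee_rot: [-0.001, -0.135, 0.991, 0.0]
force: [-5.1, -2.5, 1.8]
grip_width: -0.002
grip_force: 2.5
```

```bash
python3 look.py r1.png
```

```text
11.4 tcp in carrier [-67.7 -76.6] [ 4.944e+02 -2.200e+01 -3.000e-01] F [-5.53 -1.02]
carrier 0.96 [-5.5  5.7]
carrier_handle 0.8 [ 8.4 -4.4]
roll_left 0.43 [-50.  71.]
roll_middle 0.5 [-44.8  10.5]
roll_right 0.62 [-31.2 -92.3]
```

View pics/r1.png

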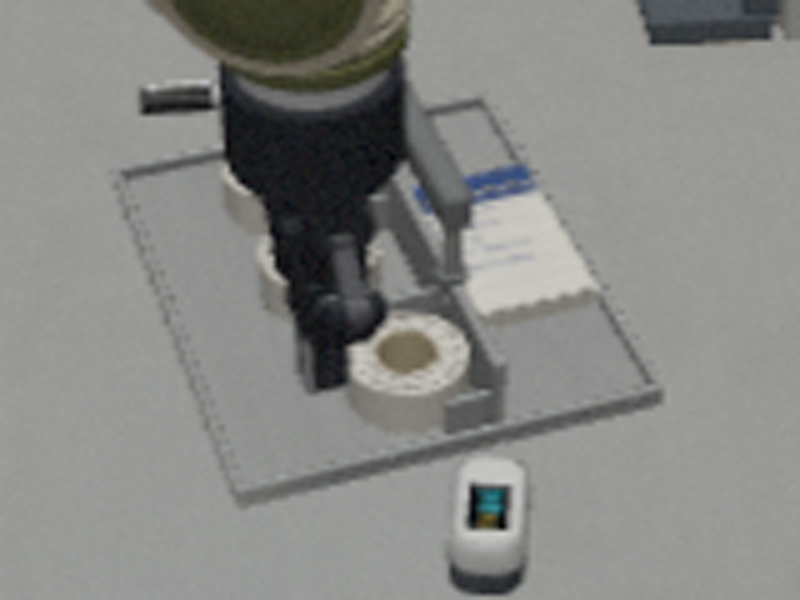

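Contact: 5.5 N, the right roll sits against the spine at about (row 235, col 261), and the carrier has not moved. Next is the middle roll, with contact expected at TCP x ≈ -68.

jog_arm(series="0.034 0 0 0 0 0 -1;0.068 0 0 0 0 0 -1;0.068 0 0 0 0 0 -1;0.068 0.1 0 0 0 0 -1;0.068 0.1965 0 0 0 0 -1;0.068 0.1965 0 0 0 0 -1;0.068 0.1965 0 0 0 0 -1;0.055 0.1965 0 0 0 0 -1;0.045 0.1965 0 0 0 0 -1;0.035 0.1965 0 0 0 0 -1;0.025 0.1965 0 0 0 0 -1;0.015 0.1965 0 0 0 0 -1;0.008 0.1965 0 0 0 0 -1;0.005 0.1965 0 0 0 0 -1;0.005 0.1965 0 0 0 0 -1")

```text
time_s: 13.58
eef_pos: [472.1, 53.3, -0.2]
ee_rot: [0.0, -0.135, 0.991, -0.0]
force: [0.5, -0.1, -0.0]
grip_width: 0.002
grip_force: 0.0
```

jog_arm(series="-0.0025 0 0 0 0 0 -1;-0.004 0 0 0 0 0 -1;-0.004 0 0 0 0 0 -1")

```text
time_s: 13.95
eef_pos: [472.5, 53.6, -0.4]
ee_rot: [-0.001, -0.135, 0.991, 0.0]
force: [-7.0, -3.1, 3.8]
grip_width: 0.0
grip_force: 3.3
```

```bash
python3 look.py
```

```text
13.95 tcp in carrier [-68.6   2.1] [ 4.725e+02  5.360e+01 -4.000e-01] F [-7.56 -1.09]
carrier 0.78 [-14.   -3.5]
carrier_handle 0.78 [ 1.1 -4.4]
roll_left 0.47 [-43.7  72.2]
roll_middle 0.77 [-29.  -1.]
roll_right 0.55 [-28.9 -86.2]
```

jog_arm(series="0.034 0 0 0 0 0 -1;0.07 0 0 0 0 0 -1;0.07 0 0 0 0 0 -1;0.07 0.09 0 0 0 0 -1;0.07 0.175 0 0 0 0 -1;0.07 0.175 0 0 0 0 -1;0.07 0.175 0 0 0 0 -1;0.055 0.175 0 0 0 0 -1;0.045 0.175 0 0 0 0 -1;0.035 0.175 0 0 0 0 -1;0.025 0.175 0 0 0 0 -1;0.015 0.175 0 0 0 0 -1;0.01 0.175 0 0 0 0 -1;0.007 0.175 0 0 0 0 -1;0.007 0.175 0 0 0 0 -1")

```text
time_s: 16.12
eef_pos: [452.2, 120.4, -0.2]
ee_rot: [0.0, -0.135, 0.991, -0.0]
force: [0.2, 0.2, 0.1]
grip_width: 0.002
grip_force: 0.0
```

jog_arm(series="-0.0025 0 0 0 0 0 -1;-0.004 0 0 0 0 0 -1;-0.004 0 0 0 0 0 -1")

```text
time_s: 16.5
eef_pos: [453.7, 120.8, -0.2]
ee_rot: [-0.0, -0.135, 0.991, -0.0]
force: [-0.9, -0.5, -0.0]
grip_width: 0.001
grip_force: 0.2
```

```bash
python3 look.py
```

```text
16.5 tcp in carrier [-68.7  72. ] [ 4.537e+02  1.208e+02 -2.000e-01] F [-1.   -0.25]
carrier 0.85 [-6.5 -0.6]
carrier_handle 0.92 [ 3.1 -7.8]
roll_left 0.92 [-24.2  80.1]
roll_middle 0.88 [-24.9  10.1]
roll_right 0.72 [-30.4 -87.1]
```

jog_arm(series="-0.0015 0 0 0 0 0 -1;-0.003 0 0 0 0 0 -1;-0.003 0 0 0 0 0 -1")

```text
time_s: 17.18
eef_pos: [454.0, 121.0, -0.4]
ee_rot: [-0.001, -0.135, 0.991, 0.0]
force: [-5.2, -1.7, 4.3]
grip_width: 0.0
grip_force: 2.8
```

jog_arm(series="0.03 0 0 0 0 0 -1;0.06 0 0 0 0 0 -1;0.06 0 -0.1 0 0 0 -1;0.06 0 -0.2 0 0 0 0;0.06 0 -0.3 0 0 0 1;0.06 0 -0.4 0 0 0 1;0.06 0 -0.4 0 0 0 1")

```text
time_s: 18.05
eef_pos: [432.6, 114.6, 162.1]
ee_rot: [0.003, -0.135, 0.991, -0.0]
force: [-0.5, 0.3, -0.9]
grip_width: 0.849
grip_force: 0.0
```

```bash
python3 look.py
python3 - <<'E'
from g import *
units(0,0,160,np.pi/2)
E
```

```text
18.05 tcp in carrier [-90.7  71.6] [432.6 114.6 162.1] F [-0.4   0.38]
carrier 0.68 [-4.2  1.8]
carrier_handle 0.66 [ 2.3 -4.4]
roll_left 0.64 [-32.1  69.2]
roll_middle 0.66 [-29.2   1. ]
roll_right 0.88 [-32.8 -89.4]
world [539.2  69.9 160. ] shift [-0.2301 -0.1802 -0.0035] turn [-7.0e-04 -1.2e-03  1.0e+00]
```

jog_arm(series="-0.23 -0.18 0 0 0 1 1;-0.23 -0.18 0 0 0 1 1;-0.23 -0.18 0 0 0 1 1;-0.23 -0.18 0 0 0 1 1;-0.23 -0.18 0 0 0 1 1;-0.23 -0.18 0 0 0 1 1;-0.23 -0.18 0 0 0 1 1;-0.23 -0.18 0 0 0 1 1;-0.23 -0.18 0 0 0 1 1;-0.23 -0.18 0 0 0 1 1;-0.23 -0.18 0 0 0 1 1;-0.23 -0.18 0 0 0 1 1;-0.23 -0.18 0 0 0 1 1")

```text
time_s: 19.98
eef_pos: [539.6, 70.0, 159.8]
ee_rot: [-0.0, 0.605, 0.796, -0.0]
force: [-0.8, -0.4, 0.2]
grip_width: 1.003
grip_force: 0.0
```

```bash
python3 look.py
python3 - <<'E'
from g import *
units(0,0,50,np.pi/2)
print(sense()['joints'].round(2))
c=capture('side');p=np.load('p.npy')
# finger tips: dark pixels in the gripper area vs handle; row profile
g=c['img'].max(2);w=carr(p,[[0,0,0]])[0];w[2]=160
print(proj(c,[w,w+[0,0,19],w+[0,0,32],w+[0,0,-72]]).round(1).tolist())
u,v=proj(c,[w])[0].astype(int)
for r in range(v-45,v+25,2): print(r,''.join('#' if x<45 else '.' for x in g[r,u-45:u+45]))
E
```

```text
19.975 tcp in carrier [ 0.5 -0. ] [539.6  70.  159.8] F [-0.93 -0.21]
carrier 0.68 [2.6 7.8]
carrier_handle 0.69 [ -2.7 -13. ]
roll_left 0.84 [-28.3  67.9]
roll_middle 0.71 [-21.6   5.1]
roll_right 0.93 [-26.4 -82.2]
world [539.2  69.9  50. ] shift [ 1.000e-04 -1.300e-03  2.745e-01] turn [0. 0. 0.]
[-0.09  0.4   1.51  0.    1.23 -0.36]
[[262.2, 165.3], [262.2, 158.0], [262.1, 153.0], [262.4, 191.4]]
120 ...........#########........#################################..........########...........
122 ...........########........####################################........########...........
124 ...........########.......#######################################......########...........
126 ...........########.....######...#######################...########.......#####...........
128 ...........#######......######..#####################........#########.#########..........
130 ...........#######....######.#######....####...................#################..........
132 ..........########...##############.............................#########.................
134 ..........#########..#######
[... 1927 characters left out ...]
...................................
176 ..........................................................................................
178 ..........................................................................................
180 ..........................................................................................
182 ..........................................................................................
184 ..........................................................................................
186 #####.....................................................................................
188 ..........................................................................................
```

jog_arm(series="0 -0.0013 0.07 0 0 0 1;0 -0.0013 0.14 0 0 0 1;0 -0.0013 0.2 0 0 0 1;0 -0.0013 0.24 0 0 0 1;0 -0.0013 0.26 0 0 0 1;0 -0.0013 0.2745 0 0 0 1;0 -0.0013 0.2745 0 0 0 1;0 -0.0013 0.2745 0 0 0 1")

```text
time_s: 21.32
eef_pos: [539.5, 69.8, 50.5]
ee_rot: [0.0, 0.605, 0.796, 0.0]
force: [-0.2, -0.4, -0.4]
grip_width: 1.001
grip_force: 0.0
```

```bash
python3 look.py
```

```text
21.325 tcp in carrier [ 0.3 -0.2] [539.5  69.8  50.5] F [-0.31 -0.31]
carrier 0.77 [-2.3  4.6]
carrier_handle 0.4 [ -55.5 -257.1]
roll_left 0.58 [-28.5  78.6]
roll_middle 0.59 [-28.1  -2.1]
roll_right 0.97 [-35.  -80.7]
```

Now I'll close to near the bar gently, then grip.

jog_arm(series="0 0 0 0 0 0 0;0 0 0 0 0 0 -0.3;0 0 0 0 0 0 -0.5;0 0 0 0 0 0 -0.55;0 0 0 0 0 0 -0.6;0 0 0 0 0 0 -0.65;0 0 0 0 0 0 -0.7;0 0 0 0 0 0 -0.8;0 0 0 0 0 0 -1;0 0 0 0 0 0 -1;0 0 0 0 0 0 -1;0 0 0 0 0 0 -1", grip_force=30)

```text
time_s: 23.12
eef_pos: [539.5, 69.9, 50.2]
ee_rot: [0.0, 0.605, 0.796, 0.0]
force: [4.5, 1.5, 1.6]
grip_width: 0.181
grip_force: 29.4
```

jog_arm(series="0 0.002 0 0 0 0 -1;0 0.002 0 0 0 0 -1;0 0.002 0 0 0 0 -1", grip_force=90)

```text
time_s: 23.5
eef_pos: [539.5, 69.8, 50.3]
ee_rot: [-0.0, 0.605, 0.796, -0.001]
force: [-0.2, -0.7, 5.9]
grip_width: 0.166
grip_force: 89.1
```

jog_arm(series="0 0 -0.003 0 0 0 -1;0 0 -0.006 0 0 0 -1;0 0 -0.012 0 0 0 -1;0 0 -0.025 0 0 0 -1;0 0 -0.025 0 0 0 -1;0 0 -0.025 0 0 0 -1")

```text
time_s: 24.25
eef_pos: [539.8, 70.1, 60.0]
ee_rot: [-0.0, 0.605, 0.796, -0.0]
force: [-0.1, 0.1, -5.6]
grip_width: 0.17
grip_force: 87.9
```

```bash
cat > tilt.py <<'E'
from fit import *
from rig import *
# compare marks and white-roll pixel centroids; carrier tilt from rim region box in the side view
s=sense();print(s['time_s'],s['eef_pos'].round(1),s['ee_rot'].round(4),'F',s['force'].round(1),'T',s['wrist_torque'].round(3),s['grip_width'])
p=np.load('p.npy');c=capture('side');dz=s['eef_pos'][2]-50.3
a=p[2];R=np.array([[np.cos(a),-np.sin(a)],[np.sin(a),np.cos(a)]])
for k,z in(('roll_left',16),('roll_middle',16),('roll_right',16),):
    r=regions_of(k,c)
    if r:
        m=np.argwhere(r[0]['region']).mean(0);w=atz(c,m,z+dz);print(k,round(r[0]['confidence'],2),r[0]['region'].sum(),((w[:2]-p[:2])@R).round(1))
r=regions_of('carrier',c)
if r:
    m=max(cv2.findContours(r[0]['region'].astype(np.uint8),0,2)[0],key=cv2.contourArea)[:,0].astype(float)
    # predicted corners at level and nearest hull extreme
    Wc=np.array([(-122,120,12),(-122,-120,0),(78,-120,0),(78,120,12)],float);q=proj(c,carr(p,Wc)+[0,0,dz])
    print('pred',q.round(1).tolist())
    cen=q.mean(0)
    print('seen',[m[np.argmax(m@((x-cen)/np.linalg.norm(x-cen)))].tolist() for x in q])
E
python3 tilt.py
```

```text
24.25 [539.8  70.1  60. ] [-1.000e-04  6.051e-01  7.962e-01 -0.000e+00] F [-0.1  0.1 -5.6] T [-0.022  0.001  0.051] 0.16981548067386562
roll_left 0.7 398 [-31.3  79.2]
roll_middle 0.9 418 [-30.3   1.6]
roll_right 0.81 516 [-31.3 -77.6]
pred [[201.5, 194.4], [226.1, 263.2], [311.9, 242.6], [276.6, 179.7]]
seen [[203.0, 195.0], [228.0, 262.0], [312.0, 241.0], [279.0, 182.0]]
```

jog_arm(series="0 0 -0.01 0 0 0 -1;0 0 -0.03 0 0 0 -1;0 0 -0.06 0 0 0 -1;0 0 -0.1 0 0 0 -1;0 0 -0.14 0 0 0 -1;0 0 -0.18 0 0 0 -1;0 0 -0.22 0 0 0 -1;0 0 -0.26 0 0 0 -1;0 0 -0.29 0 0 0 -1;0 0 -0.31 0 0 0 -1;0 0 -0.325 0 0 0 -1;0 0 -0.33 0 0 0 -1;0 0 -0.33 0 0 0 -1;0 0 -0.33 0 0 0 -1;0 0 -0.33 0 0 0 -1;0 0 -0.33 0 0 0 -1")

```text
time_s: 26.5
eef_pos: [539.9, 70.1, 191.9]
ee_rot: [-0.0, 0.605, 0.796, -0.0]
force: [0.6, -0.0, -5.7]
grip_width: 0.171
grip_force: 88.0
```

```bash
python3 tilt.py; python3 tilt.py
```

```text
26.5 [539.9  70.1 191.9] [-1.000e-04  6.050e-01  7.962e-01 -0.000e+00] F [ 0.6 -0.  -5.7] T [ 0.004 -0.05  -0.002] 0.17096733432242053
roll_left 0.73 406 [-30.6  80. ]
roll_middle 0.76 486 [-30.    1.8]
roll_right 0.61 556 [-30.5 -76.2]
pred [[196.5, 149.5], [222.4, 216.3], [315.7, 196.6], [277.3, 135.8]]
seen [[198.0, 150.0], [223.0, 215.0], [316.0, 195.0], [279.0, 137.0]]
26.75 [539.9  70.  192. ] [-0.      0.605   0.7962  0.    ] F [ 0.1  0.5 -6. ] T [-0.     0.011  0.021] 0.1676404307528225
roll_left 0.79 349 [-30.6  80.1]
roll_middle 0.68 458 [-31.    1.7]
roll_right 0.86 529 [-30.4 -76.4]
pred [[196.5, 149.5], [222.4, 216.3], [315.7, 196.5], [277.3, 135.8]]
seen [[198.0, 151.0], [224.0, 215.0], [316.0, 195.0], [279.0, 136.0]]
```

The carrier is level and steady, raised 142 mm, with all three rolls at x ≈ -31 mm. Handing in.

```bash
python3 -c "from rig import *;print(finish_job())"
```

```text
the job is handed in; nothing more can be done
None
```

I pushed all three rolls back against the spine, then lifted the carrier by its handle. I handed the job in with it held steady and level about 14 cm above the worktop at about 27 s; the pen torch and oximeter were never approached.

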